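Shut the coolant valve under the sliding cover

TASK

The coolant to the lens edger has to be shut off: slide the blue cover of the valve box all the way aside over the deck, then push the red handle in the uncovered well round until it is fully shut, across its pipe, and leave the cover open. Only push with the fingertips or the outside of the fingers: do not pinch the red handle and do not lift or shove anything else. Leave the grey handle, and the things standing around, as they are.

Things in the scene. Friction and masses are not known exactly. Their poses are not given: they have to be found in the camera images.
- valve_box: white fixed valve box, 240 mm (its x) by 312 mm (its y), 75 mm high, bolted to the bench; origin at the centre of its underside, its z up. Its -y half is an open-topped well (220 mm in x, 150 mm in y from y = -150 to 0 mm, floor 8 mm above the bench) holding two small valves; its +y half is a flat closed deck 75 mm above the bench. Aluminium guide rails 7 mm wide stand 11 mm above the rim along both long sides (top 86 mm above the bench)
- cover (a joint): how far the blue cover has slid along the box's +y, in m: 0 = well fully covered, 0.15 = at its end stop over the deck, well fully open. It slides on rails, cannot come off or lift, needs about 2.5 N plus 6 N per m/s, and stays where it is left
- cover_pull (a point): centre of the finger recess of the blue cover, at the level of the cover's top face (91.5 mm above the bench); moves with the cover. The cover is a slab 224 mm (box x) by 156 mm (box y), 16 mm thick; the recess in its middle is 80 mm (box x) by 60 mm (box y), 12 mm deep, black floor, upright walls to push against
- red_handle (a joint): angle in rad of the RED handle (red with a white band, the one to shut): 0 = open, lever along its pipe pointing to the box's -y; it turns anticlockwise seen from above about a vertical axis up to its stop at 1.571 = shut, lever across its pipe pointing to the box's +x. Turning takes about 0.12 N m; it stays where it is left
- red_pivot (a point): on the red handle's vertical turning axis, at the lever's mid height (52 mm above the bench); does not move as the handle turns
- red_mid (a point): middle of the red lever, 25 mm from the turning axis, at mid height 52 mm above the bench; its x runs along the lever away from the axis, z up. The lever is 14 mm wide, 12 mm tall (46 to 58 mm above the bench), its end 50 mm from the axis; its pipe and valve body below reach up to 38 mm (only the 16 mm wide stem on the axis is higher)
- red_tip (a point): end of the red lever, 50 mm from the turning axis, at mid height
- grey_handle (a joint): angle in rad of the GREY handle of the second, like valve in the well (same sizes and directions, 100 mm from the red one along the box's x; which of the two stands nearer the robot changes). To be left alone
- grey_pivot (a point): on the grey handle's turning axis, at the lever's mid height
- grey_tip (a point): end of the grey lever, 50 mm from its turning axis, at mid height
- marker: black felt marker with a red cap, 130 mm long, 12 mm thick, lying on the bench; origin under its middle. Leave alone
- cleaner: clear lens cleaner bottle, 54 mm across, 140 mm tall, upright; origin at the centre of its underside. Leave alone
- pad_jar: white jar, 64 mm across, 70 mm tall, upright; origin at the centre of its underside. Leave alone
- job_tray: yellow open job tray 150 x 120 x 30 mm; origin at the centre of its underside. Leave alone
- lens: mauve round lens blank, 68 mm across, 8 mm thick, lying in the yellow tray; origin at the centre of its underside. Leave alone
- lens_chuck: orange plastic lens chuck, 32 mm across at the foot, 32 mm tall, standing beside the well end of the valve box; origin at the centre of its underside. Leave alone
- screwdriver: small screwdriver, 140 mm long, lying on the bench beside the deck end of the valve box; its origin is under it. Leave alone

How it is judged:
By the outcome, as a careful person would: the job done as asked, in the order asked, and still so for the second after the job is handed in, with the robot touching nothing.
It also fails if it takes over 54 s, if anything falls off the work surface, if the arm or the gripper's body presses on something with over 40 N, if the wrist force passes 120 N, or if a joint passes its speed limit or range.

ROBOT

A 6-joint arm with a two-finger parallel gripper is mounted at the origin on the work surface. World frame = base frame: x ahead of the robot, y to its left, z up, the work surface at z = 0. Lengths are in m, angles in rad, forces in N, time in s.
With the tool pointing down it reaches from about 0.25 to 0.8 m from the base axis. Payload 8.5 kg.
Tool frame: the origin (TCP) lies at the very end of the fingers, on their centre line; the grasp point (between the pads) lies 19 mm behind it (robot.grip_point_offset is the distance from the TCP to the grasp point, in m); z points along the fingers, y is the direction in which the jaws open and shut (so a half turn about z gives the same grasp; the last joint's range is limited). The gripper opens to 85 mm and grips with 20 to 120 N. Pads are 22 mm wide; open, the fingers measure 114 mm over their backs; the gripper's body (76 mm by 85 mm) begins 54 mm behind the grasp point. The pads swing forward as they close: fully open they stand 13 mm farther back than shut.
Start: joints at [1.135, 0.238, -0.013, 1.319, 0, 1.571], TCP at [0.222, 0.476, 0.231] pointing down, gripper open.
Joint ranges: [-2.66, 2.66], [-1.03, 1.9], [-1.14, 1.46], [-1.82, 2.27], [-1.45, 1.34], [-3.14, 3.14]. Speed limits (rad/s): [2.22, 2.22, 2.79, 3.14, 3.14, 3.14].

INTERFACE

Orientations are given as a unit quaternion [x, y, z, w].
In Python, from rig import monitor, cams, robot gives the robot as it stands.
- The arm moves only by the shell command python3 -m creep 'ROWS' [OPENING] [FORCE]. ROWS is JSON, a list of rows, each an object of numbers: "tx", "ty", "tz": the shift along the tool's x, y, z as a fraction of full scale; "rx", "ry", "rz": the turn, a rotation vector about the tool's x, y, z as a fraction of full scale. In form: [{"tx": .., "ty": .., "tz": .., "rx": .., "ry": .., "rz": ..}, ...]. A call has 1 to 20 rows; each row is the pose to reach, as a shift and turn from the pose commanded when the call began, along the tool's axes at that moment; what a row does not reach only later rows make up. Full scale, the value 1, is 0.12 m for a shift and pi/2 rad for a turn. A row lasts 1/10 s, in which the tool goes at most 50 mm and 8.59 degrees, less where a joint would pass 70% of its speed; a pose out of reach is approached as far as the arm can. A call with a number of a shift or a turn outside -1 to 1 is refused whole. A call with a gripper value outside its range is refused whole. OPENING is the gripper command: -1 is shut, 1 is fully open, values between are in proportion, set as the call begins (- or left out, the last holds). The fingers move at their own pace and stop on an object; FORCE is the grip in N (left out, the last holds). Time passes only in rows, so rows that repeat a pose let the fingers close. It gives the time, the measured TCP pose, the force and the opening at its end, in the units of the state.
- monitor.read_state(): the state, without advancing time (a new reading comes with each control period).
- cams.read_camera(name): name is "side" or "top" or "wrist"; returns a dict with "img" (420x560x3 uint8, red, green, blue), "intrinsics" (3x3 intrinsics, pixels), "D" ([k1, k2, p1, p2, k3] as OpenCV has them; the pictures are not rectified), "origin" and "orientation" of the camera in the world. Camera axes: x right, y down, z forward; pixel columns grow to the right and rows downward; lengths in m; the calibration is good to about 2 mm. A picture is of the moment at which its call begins. There is no depth.
- robot.finish_job(): hands the job in, once; it reports no verdict.
The state is a dict: "clock": time; "q": joint angles; "qvel": joint speeds; "effort": joint torques, N m; "tcp_pos": TCP position; "ee_rot": TCP orientation; "force": force on the tool from outside, world axes, zero at the start; "torque": the same for the moment, N m; "gripper_width": finger opening in m.
Only numpy, scipy, OpenCV 4.12 (cv2) and the standard library are available. Lean on these libraries where they do the work, as an engineer would, in place of code of your own. Each camera call takes 0.05 s, during which the arm holds its last target.

## Working session

There is one attempt and no reset: what is moved stays moved. The work goes in short steps, Python scripts to look and compute and a shell command to move; the robot and the scene stay as the last step left them, time stands still between calls to the robot, and variables do not carry over. Pictures are saved under pics/ and viewed, and the job is handed in when it is done.

```bash
mkdir -p pics; ls; python3 - <<'E'
from rig import monitor,cams,robot
import cv2
s=monitor.read_state();print(s)
for n in ["side","top","wrist"]:
    c=cams.read_camera(n);cv2.imwrite(f"pics/{n}0.png",c["img"][:,:,::-1]);print(n,c["intrinsics"],c["D"],c["origin"],c["orientation"])
E
```

```text
pics
{'clock': 0.0, 'q': array([ 1.13500481e+00,  2.38747365e-01, -1.42161932e-02,  1.31918221e+00,
       -1.80689737e-06,  1.57077025e+00]), 'qvel': array([ 0.00094912,  0.00015583,  0.00181179,  0.0001803 ,  0.00090277,
       -0.00029013]), 'effort': array([-1.08908903e-04, -5.38770747e+01,  3.46440876e+01,  1.84923364e-02,
        1.18647381e-04,  8.81447448e-08]), 'tcp_pos': array([0.22145337, 0.47557828, 0.23070996]), 'ee_rot': array([ 2.16162837e-01,  9.76357093e-01, -6.58961626e-04, -1.44985032e-04]), 'force': array([-0.39001647, -0.14603661, -0.30812404]), 'torque': array([-0.0250654 ,  0.02288959,  0.00224103]), 'gripper_width': 0.08543310563584931}
side [[509.49325142   0.         275.80304171]
 [  0.         509.49325142 208.82738618]
 [  0.           0.           1.        ]] [-0.03488098  0.          0.          0.          0.        ] [ 0.1077278  -0.76423738  0.64474823] [ 0.84128741 -0.22383739  0.12698893 -0.47540102]
top [[458.35611344   0.         273.12456611]
 [  0.         458.35611344 216.84058171]
 [  0.           0.           1.        ]] [-0.01095706  0.          0.          0.          0.        ] [ 0.465426   -0.00498295  1.18556393] [ 0.7108996  -0.70174197  0.03164893 -0.03432661]
wrist [[356.54570469   0.         282.59301888]
 [  0.         356.54570469 209.91816823]
 [  0.           0.           1.        ]] [0.00853084 0.         0.         0.         0.        ] [0.16031412 0.50382877 0.37400433] [0.83496572 0.53345809 0.07193361 0.11436902]
```

View pics/top0.png

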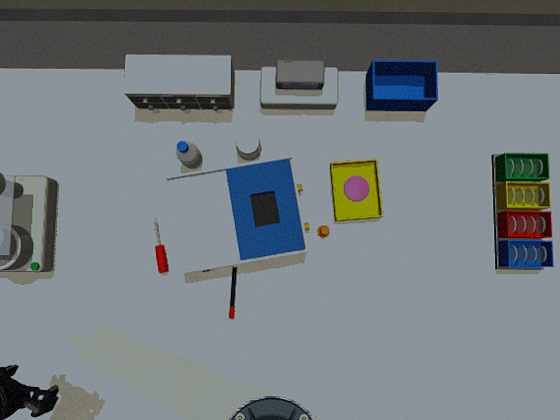

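View pics/side0.png

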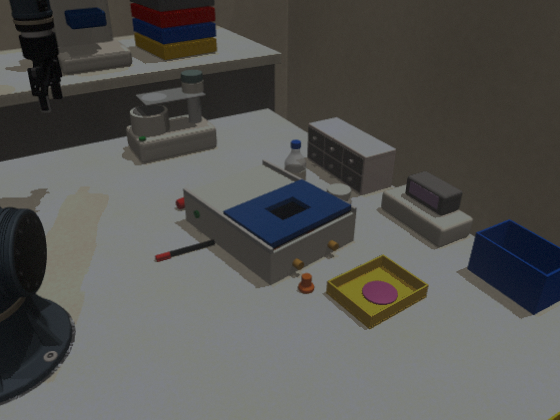

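The top view shows the blue cover with its black recess at about (264,208) px. The deck is to its left (world +y), the chuck at (323,231) and the marker at (233,290). Next I measure the cover and recess.

```bash
cat > h.py <<'E'
import numpy as np,cv2
from scipy.spatial.transform import Rotation as R
from rig import monitor,cams,robot
def cast(c,px,z):
    p=cv2.undistortPoints(np.array(px,float).reshape(-1,1,2),c["intrinsics"],np.array(c["D"])).reshape(-1,2)
    d=R.from_quat(c["orientation"]).apply(np.c_[p,np.ones(len(p))]);o=np.array(c["origin"])
    return o+d*((z-o[2])/d[:,2])[:,None]
def proj(c,P):
    r=R.from_quat(c["orientation"]).inv();
    rv=r.as_rotvec();t=-r.apply(c["origin"])
    return cv2.projectPoints(np.array(P,float).reshape(-1,1,3),rv,t,c["intrinsics"],np.array(c["D"]))[0].reshape(-1,2)
def blob(m,near=None):
    k,_=cv2.findContours(m.astype(np.uint8),cv2.RETR_EXTERNAL,cv2.CHAIN_APPROX_NONE)
    return max(k,key=cv2.contourArea)
def rect(c,k,z):
    P=cast(c,k.reshape(-1,2),z)[:,:2]
    (x,y),(w,h),a=cv2.minAreaRect((P*1000).astype(np.float32));return x/1000,y/1000,w,h,a
E
python3 - <<'E'
from h import *
for n,roi in (("top",(150,270,220,310)),("side",(175,245,220,360))):
    c=cams.read_camera(n);hsv=cv2.cvtColor(c["img"],cv2.COLOR_RGB2HSV)
    r=np.zeros(hsv.shape[:2],bool);r[roi[0]:roi[1],roi[2]:roi[3]]=1
    b=r&(hsv[...,0]>100)&(hsv[...,0]<120)&(hsv[...,1]>120)&(hsv[...,2]>50)
    k=blob(b);print(n,rect(c,k,.0915))
    f=np.zeros(b.shape,np.uint8);cv2.drawContours(f,[k],-1,1,-1)
    d=(f>0)&(hsv[...,2]<50);k2=blob(d);print(" recess",rect(c,k2,.0915),k2.reshape(-1,2).mean(0))
    v=cv2.resize(c["img"][roi[0]-30:roi[1]+50,roi[2]-70:roi[3]+30],None,fx=3.2,fy=3.2);cv2.imwrite(f"pics/{n}1.png",v[:600,:800,::-1])
E
```

```text
top (0.5880499877929688, 0.02070392608642578, 222.84375, 155.15440368652344, 10.495060920715332)
 recess (0.5882774658203125, 0.02070686149597168, 77.4484634399414, 56.867713928222656, 10.392115592956543) [264.50943396 208.39622642]
side (0.588673583984375, 0.022843215942382814, 223.5312957763672, 156.95260620117188, 10.915607452392578)
 recess (0.5893181762695312, 0.02442325210571289, 78.1053237915039, 57.16588592529297, 10.359187126159668) [287.75294118 207.92941176]
```

View pics/top1.png

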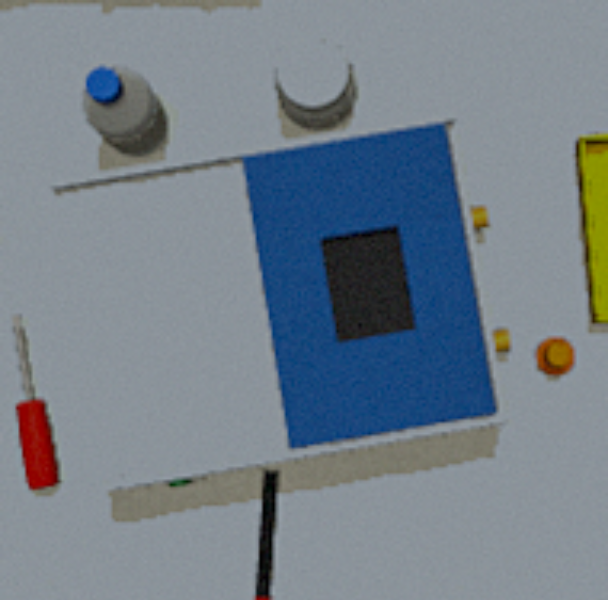

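The cover measures 223 x 156 mm as it should, with its centre at (0.5885, 0.0215) and box yaw of about 10.5°. I shut the gripper, align tool y with box x (which makes tool x the box's +y), and travel high.

```bash
python3 -m creep '[{"tx":-0.3,"ty":-0.15,"rz":0.09},{"tx":-0.6,"ty":-0.3,"rz":0.18},{"tx":-1,"ty":-0.49,"rz":0.27},{"tx":-1,"ty":-0.49,"rz":0.36},{"tx":-1,"ty":-0.49,"rz":0.45},{"tx":-1,"ty":-0.49,"rz":0.54},{"tx":-1,"ty":-0.49,"rz":0.606},{"tx":-1,"ty":-0.49,"rz":0.606},{"tx":-1,"ty":-0.49,"rz":0.606}]' -1 40
cat > w.py <<'E'
from h import *
import sys
a=np.radians(10.45);bx=np.array([np.cos(a),np.sin(a)]);by=np.array([-np.sin(a),np.cos(a)])
O=np.array([.5885,.0215])+.075*by
def st():
    s=monitor.read_state();r=R.from_quat(s["ee_rot"]).as_matrix();d=s["tcp_pos"][:2]-O
    print("t",round(s["clock"],2),"box xy",d@bx,d@by,"z",s["tcp_pos"][2],"F",s["force"].round(1),"tooly ang",np.degrees(np.arctan2(r[1,1],r[0,1])),"zt",r[:,2].round(3),"w",s["gripper_width"])
st() if __name__=="__main__" else 0
E
python3 w.py
```

```text
t 0.25 box xy -0.2784586977800351 0.43826480338654755 z 0.23100219640624806 F [-0.7 -0.8  0.2] tooly ang 65.03035556506758 zt [-0.    -0.001 -1.   ] w 0.08532851167098304$[0]: bad value
```

```bash
python3 -m creep '[{"tx":-0.3,"ty":-0.15,"tz":0,"rx":0,"ry":0,"rz":0.09},{"tx":-0.6,"ty":-0.3,"tz":0,"rx":0,"ry":0,"rz":0.18},{"tx":-1,"ty":-0.49,"tz":0,"rx":0,"ry":0,"rz":0.27},{"tx":-1,"ty":-0.49,"tz":0,"rx":0,"ry":0,"rz":0.36},{"tx":-1,"ty":-0.49,"tz":0,"rx":0,"ry":0,"rz":0.45},{"tx":-1,"ty":-0.49,"tz":0,"rx":0,"ry":0,"rz":0.54},{"tx":-1,"ty":-0.49,"tz":0,"rx":0,"ry":0,"rz":0.606},{"tx":-1,"ty":-0.49,"tz":0,"rx":0,"ry":0,"rz":0.606}]' -1 40; python3 w.py
```

```text
clock: 1.05
tcp_pos: [0.3056, 0.3718, 0.2312]
ee_rot: [0.64, 0.768, -0.0, 0.0]
force: [0.1, 0.8, 0.0]
gripper_width: -0.0001
t 1.05 box xy -0.21467085181199183 0.32080439256864357 z 0.23122533021025643 F [0.1 0.8 0. ] tooly ang 10.39591755594374 zt [-0. -0. -1.] w -0.00014135863849415835
```

```bash
for i in 1; do python3 -m creep '[{"tx":-0.27,"ty":0.15,"tz":0,"rx":0,"ry":0,"rz":0},{"tx":-0.54,"ty":0.3,"tz":0,"rx":0,"ry":0,"rz":0},{"tx":-0.825,"ty":0.447,"tz":0,"rx":0,"ry":0,"rz":0}]'; done
python3 -m creep '[{"tx":-0.27,"ty":0.15,"tz":0,"rx":0,"ry":0,"rz":0},{"tx":-0.54,"ty":0.3,"tz":0,"rx":0,"ry":0,"rz":0},{"tx":-0.825,"ty":0.447,"tz":0,"rx":0,"ry":0,"rz":0}]'
python3 -m creep '[{"tx":-0.27,"ty":0.15,"tz":0,"rx":0,"ry":0,"rz":0},{"tx":-0.54,"ty":0.3,"tz":0,"rx":0,"ry":0,"rz":0},{"tx":-0.825,"ty":0.447,"tz":0,"rx":0,"ry":0,"rz":0}]'
python3 -m creep '[{"tx":-0.27,"ty":0.15,"tz":0,"rx":0,"ry":0,"rz":0},{"tx":-0.54,"ty":0.3,"tz":0,"rx":0,"ry":0,"rz":0},{"tx":-0.825,"ty":0.447,"tz":0.5,"rx":0,"ry":0,"rz":0},{"tx":-0.825,"ty":0.447,"tz":0.6,"rx":0,"ry":0,"rz":0},{"tx":-0.825,"ty":0.447,"tz":0.6,"rx":0,"ry":0,"rz":0}]'
python3 w.py; python3 - <<'E'
from h import *
for n in("top","side"):
    c=cams.read_camera(n);cv2.imwrite(f"pics/{n}2.png",cv2.resize(c["img"][130:290,150:400],None,fx=3,fy=3)[:,:,::-1])
c=cams.read_camera("wrist");cv2.imwrite(f"pics/w2.png",c["img"][:,:,::-1])
E
```

```text
clock: 1.35
tcp_pos: [0.3768, 0.2837, 0.2312]
ee_rot: [0.638, 0.77, -0.0, 0.0]
force: [0.9, -0.0, -0.9]
gripper_width: 0.0004
clock: 1.65
tcp_pos: [0.4479, 0.1956, 0.2314]
ee_rot: [0.638, 0.77, 0.0, 0.0]
force: [0.7, -0.7, -0.2]
gripper_width: 0.0003
clock: 1.95
tcp_pos: [0.5187, 0.108, 0.2313]
ee_rot: [0.638, 0.77, 0.0, 0.0]
force: [1.6, 0.6, 0.3]
gripper_width: 0.0009
clock: 2.45
tcp_pos: [0.5869, 0.0203, 0.1551]
ee_rot: [0.639, 0.769, -0.002, -0.003]
force: [0.3, -0.2, 0.6]
gripper_width: 0.0
t 2.45 box xy -0.001802146661678478 -0.07593778861252473 z 0.15505317445725386 F [ 0.3 -0.2  0.6] tooly ang 10.547509053462338 zt [-0.007 -0.    -1.   ] w 4.87508656777161e-05
```

View pics/side2.png

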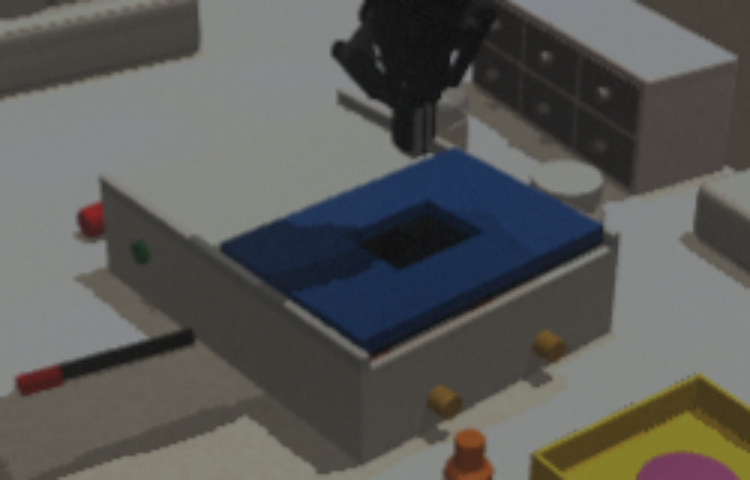

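View pics/w2.png

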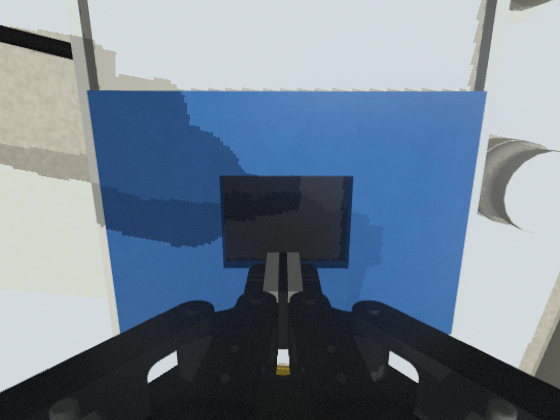

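The fingers are over the recess. Lowering into it, to about 6 mm above its floor.

```bash
python3 -m creep '[{"tx":0,"ty":0,"tz":0.2,"rx":0,"ry":0,"rz":0},{"tx":0,"ty":0.01,"tz":0.4,"rx":0,"ry":0,"rz":0},{"tx":0,"ty":0.01,"tz":0.5,"rx":0,"ry":0,"rz":0},{"tx":0,"ty":0.01,"tz":0.58,"rx":0,"ry":0,"rz":0},{"tx":0,"ty":0.01,"tz":0.58,"rx":0,"ry":0,"rz":0}]'
python3 -m creep '[{"tx":0.05,"ty":0,"tz":0,"rx":0,"ry":0,"rz":0},{"tx":0.1,"ty":0,"tz":0,"rx":0,"ry":0,"rz":0},{"tx":0.15,"ty":0,"tz":0,"rx":0,"ry":0,"rz":0},{"tx":0.2,"ty":0,"tz":0,"rx":0,"ry":0,"rz":0},{"tx":0.25,"ty":0,"tz":0,"rx":0,"ry":0,"rz":0}]'; python3 w.py
```

```text
clock: 3.1
tcp_pos: [0.5896, 0.0223, 0.0898]
ee_rot: [0.639, 0.769, -0.0, -0.0]
force: [-0.8, -0.5, 0.7]
gripper_width: -0.0002
clock: 3.6
tcp_pos: [0.5846, 0.0516, 0.0902]
ee_rot: [0.64, 0.769, -0.0, 0.001]
force: [0.3, -2.7, 1.7]
gripper_width: 0.0002
t 3.6 box xy 0.0016542989296770292 -0.04470993875565326 z 0.09018754774847743 F [ 0.3 -2.7  1.7] tooly ang 10.490024948459928 zt [ 0.001 -0.001 -1.   ] w 0.0002496581369609251
```

Contact is made, but the fingertips are only 1.5 mm deep. I back off slightly, lower 5.5 mm and then push.

```bash
python3 -m creep '[{"tx":-0.06,"ty":0,"tz":0,"rx":0,"ry":0,"rz":0},{"tx":-0.06,"ty":0,"tz":0.045,"rx":0,"ry":0,"rz":0},{"tx":-0.06,"ty":0,"tz":0.045,"rx":0,"ry":0,"rz":0}]'
python3 -m creep '[{"tx":0.06,"ty":0,"tz":0,"rx":0,"ry":0,"rz":0},{"tx":0.12,"ty":0,"tz":0,"rx":0,"ry":0,"rz":0},{"tx":0.2,"ty":0,"tz":0,"rx":0,"ry":0,"rz":0},{"tx":0.28,"ty":0,"tz":0,"rx":0,"ry":0,"rz":0},{"tx":0.36,"ty":0,"tz":0,"rx":0,"ry":0,"rz":0},{"tx":0.44,"ty":0,"tz":0,"rx":0,"ry":0,"rz":0},{"tx":0.52,"ty":0,"tz":0,"rx":0,"ry":0,"rz":0},{"tx":0.6,"ty":0,"tz":0,"rx":0,"ry":0,"rz":0},{"tx":0.68,"ty":0,"tz":0,"rx":0,"ry":0,"rz":0},{"tx":0.76,"ty":0,"tz":0,"rx":0,"ry":0,"rz":0}]'; python3 w.py;python3 - <<'E'
from h import *
c=cams.read_camera("side");cv2.imwrite("pics/side3.png",cv2.resize(c["img"][100:300,130:400],None,fx=2.9,fy=2.9)[:,:,::-1])
E
```

```text
clock: 3.9
tcp_pos: [0.5851, 0.0439, 0.0834]
ee_rot: [0.64, 0.769, -0.0, -0.001]
force: [-0.3, 0.4, -0.4]
gripper_width: -0.0002
clock: 4.9
tcp_pos: [0.5688, 0.1347, 0.0843]
ee_rot: [0.639, 0.769, -0.0, -0.0]
force: [0.8, -4.3, -2.1]
gripper_width: 0.0002
t 4.9 box xy 0.001168173268390497 0.03992423962847975 z 0.08428207656609213 F [ 0.8 -4.3 -2.1] tooly ang 10.493533210727929 zt [-0. -0. -1.] w 0.0002469290794664672
```

View pics/side3.png

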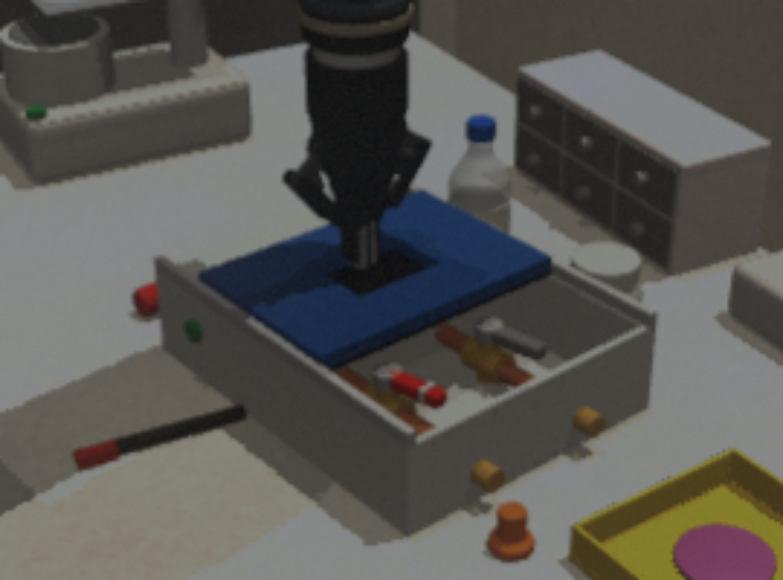

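The cover is sliding well. The red lever shows in the well on the side near the robot, and the grey one on the far side. I continue to the end stop.

```bash
python3 -m creep '[{"tx":0.08,"ty":0,"tz":0,"rx":0,"ry":0,"rz":0},{"tx":0.16,"ty":0,"tz":0,"rx":0,"ry":0,"rz":0},{"tx":0.24,"ty":0,"tz":0,"rx":0,"ry":0,"rz":0},{"tx":0.3,"ty":0,"tz":0,"rx":0,"ry":0,"rz":0},{"tx":0.34,"ty":0,"tz":0,"rx":0,"ry":0,"rz":0},{"tx":0.38,"ty":0,"tz":0,"rx":0,"ry":0,"rz":0},{"tx":0.38,"ty":0,"tz":0,"rx":0,"ry":0,"rz":0}]'; python3 w.py
python3 -m creep '[{"tx":0.03,"ty":0,"tz":0,"rx":0,"ry":0,"rz":0},{"tx":0.06,"ty":0,"tz":0,"rx":0,"ry":0,"rz":0},{"tx":0.08,"ty":0,"tz":0,"rx":0,"ry":0,"rz":0}]';python3 w.py
```

```text
clock: 5.65
tcp_pos: [0.5608, 0.1796, 0.0844]
ee_rot: [0.639, 0.769, 0.0, -0.0]
force: [0.1, -0.4, -0.6]
gripper_width: -0.0002
t 5.65 box xy 0.001403457790536269 0.08554073870877907 z 0.08438592470905862 F [ 0.1 -0.4 -0.6] tooly ang 10.529396291108357 zt [ 0.     0.001 -1.   ] w -0.00015033415261564098
clock: 5.95
tcp_pos: [0.5602, 0.1821, 0.0845]
ee_rot: [0.641, 0.767, -0.004, 0.005]
force: [7.8, -39.7, 4.2]
gripper_width: -0.0001
t 5.95 box xy 0.0013509417832171028 0.088079068365589 z 0.08447413537407213 F [  7.8 -39.7   4.2] tooly ang 10.254963708567287 zt [ 0.003 -0.013 -1.   ] w -0.00012817877539861563
```

A steady 40 N shows the end stop is reached. I back off, rise and look into the well.

```bash
python3 -m creep '[{"tx":-0.1,"ty":0,"tz":0,"rx":0,"ry":0,"rz":0},{"tx":-0.2,"ty":0,"tz":0,"rx":0,"ry":0,"rz":0},{"tx":-0.2,"ty":0,"tz":-0.3,"rx":0,"ry":0,"rz":0},{"tx":-0.2,"ty":0,"tz":-0.7,"rx":0,"ry":0,"rz":0},{"tx":-0.2,"ty":0,"tz":-0.7,"rx":0,"ry":0,"rz":0}]'; python3 w.py;python3 - <<'E'
from h import *
for n,(a,b,e,f) in {"top":(140,280,160,320),"side":(160,270,180,370)}.items():
    c=cams.read_camera(n);cv2.imwrite(f"pics/{n}4.png",cv2.resize(c["img"][a:b,e:f],None,fx=4,fy=4)[:,:,::-1])
E
```

```text
clock: 6.45
tcp_pos: [0.5663, 0.1654, 0.1744]
ee_rot: [0.64, 0.769, 0.004, 0.002]
force: [1.2, 0.3, 0.1]
gripper_width: -0.0003
t 6.45 box xy 0.004309882437338241 0.07049130077294978 z 0.17442156846780296 F [1.2 0.3 0.1] tooly ang 10.47650078904725 zt [ 0.009  0.003 -1.   ] w -0.00026563758655093563
```

View pics/top4.png

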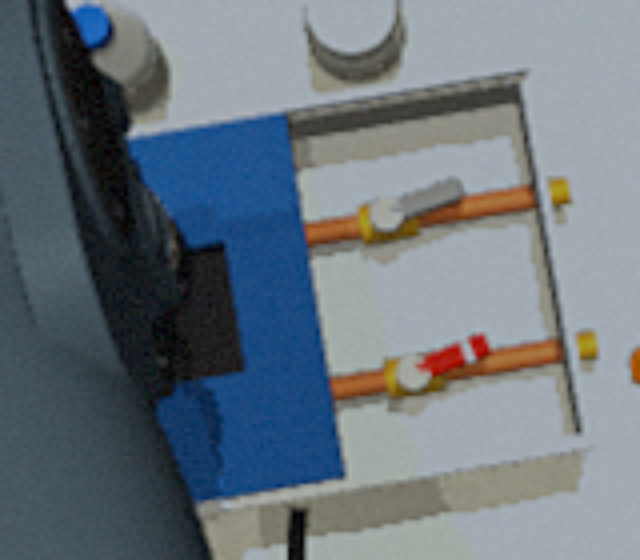

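View pics/side4.png

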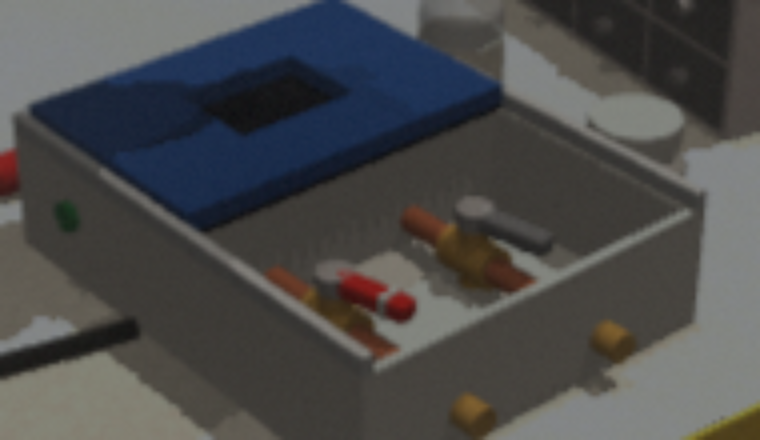

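The top crop shows the well open. The red pivot cap is at about (263,233) px with its tip at (282,226). The grey pivot is at (257,193) with its tip at (276,188). I cast these to points.

```bash
python3 - <<'E'
from w import *
c=cams.read_camera("top");d=cams.read_camera("side")
def b(p): p=p[:2]-O; return (p@bx).round(4),(p@by).round(4)
for n,p,z in [("rpiv",(263.2,233.2),.060),("rtip",(281.9,226.3),.058),("gpiv",(257.4,193.2),.060),("gtip",(275.9,187.8),.058)]: print(n,b(cast(c,[p],z)[0]))
for n,p,z in [("rpiv",(180+333/4,160+272/4),.060),("rtip",(180+402/4,160+303/4),.054),("gpiv",(180+476/4,160+208/4),.060),("gtip",(180+547/4,160+241/4),.054)]: print("side",n,b(cast(d,[p],z)[0]))
for cc,nm in((c,"top"),(d,"side")):
    h=cv2.cvtColor(cc["img"],cv2.COLOR_RGB2HSV);P=proj(cc,[*[np.r_[O+x*bx+y*by,.05] for x,y in [(-.05,-.1)]]])[0]
    m=((h[...,0]<6)|(h[...,0]>174))&(h[...,1]>180)&(h[...,2]>70)
    yy,xx=np.nonzero(m);k=np.hypot(xx-P[0],yy-P[1])<25;pts=np.c_[xx,yy][k]
    q=cast(cc,pts,.056)[:,:2]-O;q=np.c_[q@bx,q@by]
    l=cv2.fitLine((q*1000).astype(np.float32),cv2.DIST_L2,0,.01,.01).ravel();print(nm,len(q),q.min(0),q.max(0),q.mean(0),l, np.degrees(np.arctan2(l[1],l[0])))
E
```

```text
rpiv (np.float64(-0.057), np.float64(-0.0621))
rtip (np.float64(-0.0479), np.float64(-0.1104))
gpiv (np.float64(0.0432), np.float64(-0.0644))
gtip (np.float64(0.0491), np.float64(-0.112))
side rpiv (np.float64(-0.0574), np.float64(-0.0621))
side rtip (np.float64(-0.0429), np.float64(-0.1007))
side gpiv (np.float64(0.0433), np.float64(-0.063))
side gtip (np.float64(0.0563), np.float64(-0.106))
top 60 [-0.05831455 -0.10834775] [-0.04052962 -0.06732068] [-0.04996941 -0.08756921] [  0.20537575  -0.9786832  -49.969414   -87.56921   ] -78.1485
side 55 [-0.05877702 -0.10838187] [-0.03978629 -0.06679054] [-0.04936255 -0.08547587] [  0.2123774  -0.9771877 -49.362553  -85.47587  ] -77.73829
```

Both views agree: red pivot at box (-0.057, -0.062), lever about 12° on from open, grey 100 mm away at x=+0.043. I go to the lever's -x side, at box (-0.083, -0.104).

```bash
python3 -m creep '[{"tx":-0.3,"ty":-0.2,"tz":0,"rx":0,"ry":0,"rz":0},{"tx":-0.65,"ty":-0.5,"tz":0,"rx":0,"ry":0,"rz":0},{"tx":-1,"ty":-0.7,"tz":0,"rx":0,"ry":0,"rz":0},{"tx":-1,"ty":-0.7,"tz":0,"rx":0,"ry":0,"rz":0}]' 
python3 -m creep '[{"tx":-0.25,"ty":0,"tz":0,"rx":0,"ry":0,"rz":0},{"tx":-0.45,"ty":0,"tz":0.2,"rx":0,"ry":0,"rz":0},{"tx":-0.45,"ty":0,"tz":0.5,"rx":0,"ry":0,"rz":0},{"tx":-0.45,"ty":0,"tz":0.5,"rx":0,"ry":0,"rz":0},{"tx":-0.45,"ty":0,"tz":0.5,"rx":0,"ry":0,"rz":0}]'; python3 w.py; python3 - <<'E'
from h import *
for n,(a,b,e,f) in {"top":(140,280,160,320),"side":(160,270,180,370)}.items():
    c=cams.read_camera(n);cv2.imwrite(f"pics/{n}5.png",cv2.resize(c["img"][a:b,e:f],None,fx=4,fy=4)[:,:,::-1])
c=cams.read_camera("wrist");cv2.imwrite(f"pics/w5.png",c["img"][:,:,::-1])
E
```

```text
clock: 7.05
tcp_pos: [0.4993, 0.0276, 0.1671]
ee_rot: [0.641, 0.768, -0.002, -0.001]
force: [-0.2, 0.7, -0.2]
gripper_width: 0.0002
clock: 7.55
tcp_pos: [0.5117, -0.0213, 0.1077]
ee_rot: [0.639, 0.769, -0.001, -0.001]
force: [-0.3, 0.1, 0.0]
gripper_width: -0.0
t 7.55 box xy -0.08333008928340423 -0.10318016756279172 z 0.10773448291378064 F [-0.3  0.1  0. ] tooly ang 10.508546216775315 zt [-0.003  0.    -1.   ] w -3.2899864443586717e-06
```

View pics/w5.png

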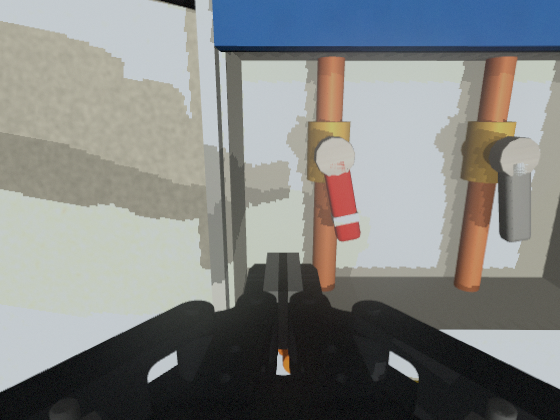

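View pics/side5.png

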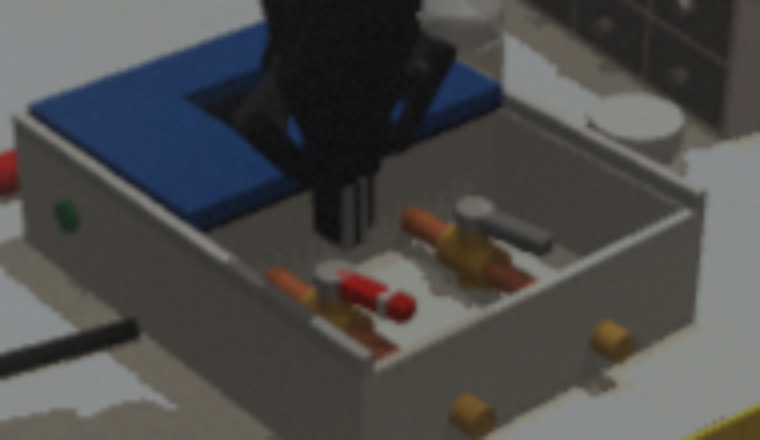

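The fingertips are clear on the lever's -x side and between it and the wall. I descend to z≈0.05, in steps, watching the force.

```bash
python3 -m creep '[{"tx":0,"ty":0,"tz":0.12,"rx":0,"ry":0,"rz":0},{"tx":0,"ty":0,"tz":0.24,"rx":0,"ry":0,"rz":0},{"tx":0,"ty":0,"tz":0.3,"rx":0,"ry":0,"rz":0},{"tx":0,"ty":0,"tz":0.3,"rx":0,"ry":0,"rz":0}]'; python3 w.py
python3 -m creep '[{"tx":0,"ty":0,"tz":0.06,"rx":0,"ry":0,"rz":0},{"tx":0,"ty":0,"tz":0.12,"rx":0,"ry":0,"rz":0},{"tx":0,"ty":0,"tz":0.17,"rx":0,"ry":0,"rz":0},{"tx":0,"ty":0,"tz":0.17,"rx":0,"ry":0,"rz":0}]'; python3 w.py; python3 - <<'E'
from h import *
c=cams.read_camera("side");cv2.imwrite("pics/side6.png",cv2.resize(c["img"][140:270,180:370],None,fx=4,fy=4)[:,:,::-1])
E
```

```text
clock: 8.1
tcp_pos: [0.5124, -0.0215, 0.0724]
ee_rot: [0.639, 0.769, -0.0, -0.0]
force: [0.6, -0.4, 0.1]
gripper_width: 0.0002
t 8.1 box xy -0.08265836384296339 -0.10343516255016764 z 0.07235694932426909 F [ 0.6 -0.4  0.1] tooly ang 10.522426661066103 zt [-0. -0. -1.] w 0.0002310079241172152
clock: 8.5
tcp_pos: [0.5119, -0.0218, 0.0511]
ee_rot: [0.64, 0.769, -0.0, -0.001]
force: [-0.2, -0.8, 1.1]
gripper_width: 0.0001
t 8.5 box xy -0.08317488717545217 -0.10367116427715174 z 0.05107575886183993 F [-0.2 -0.8  1.1] tooly ang 10.48822413890087 zt [-0.001 -0.    -1.   ] w 8.36838718736333e-05
```

View pics/side6.png

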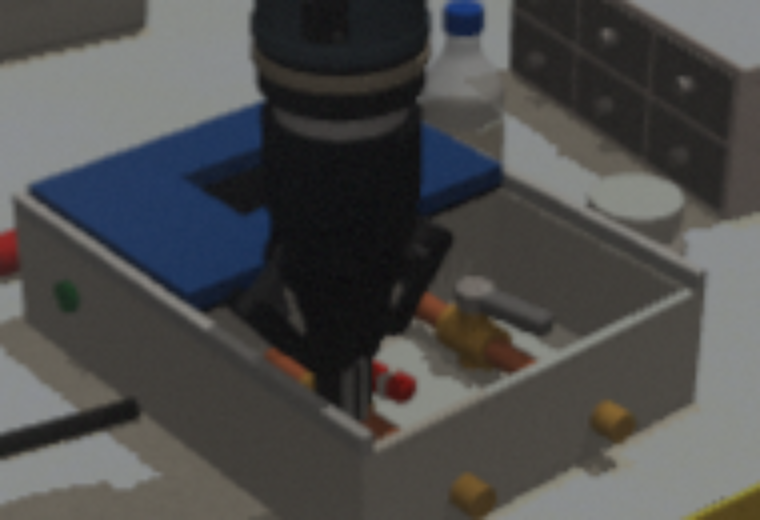

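```bash
python3 -m creep '[{"tx":0,"ty":0.05,"tz":0.015,"rx":0,"ry":0,"rz":0},{"tx":0,"ty":0.09,"tz":0.015,"rx":0,"ry":0,"rz":0},{"tx":-0.005,"ty":0.135,"tz":0.015,"rx":0,"ry":0,"rz":0},{"tx":-0.01,"ty":0.18,"tz":0.015,"rx":0,"ry":0,"rz":0},{"tx":0,"ty":0.22,"tz":0.015,"rx":0,"ry":0,"rz":0},{"tx":0.005,"ty":0.26,"tz":0.015,"rx":0,"ry":0,"rz":0},{"tx":0.012,"ty":0.295,"tz":0.015,"rx":0,"ry":0,"rz":0},{"tx":0.012,"ty":0.295,"tz":0.015,"rx":0,"ry":0,"rz":0}]'; python3 w.py
python3 - <<'E'
from h import *
c=cams.read_camera("side");cv2.imwrite("pics/side7.png",cv2.resize(c["img"][140:270,180:370],None,fx=4,fy=4)[:,:,::-1])
c=cams.read_camera("wrist");cv2.imwrite(f"pics/w7.png",c["img"][:,:,::-1])
E
```

```text
clock: 9.35
tcp_pos: [0.5475, -0.0137, 0.05]
ee_rot: [0.639, 0.769, 0.0, 0.0]
force: [-2.4, 0.6, -0.5]
gripper_width: -0.0004
t 9.35 box xy -0.046711143887512276 -0.10220400358876551 z 0.05002692224735679 F [-2.4  0.6 -0.5] tooly ang 10.505546091440795 zt [ 0. -0. -1.] w -0.00036428621505712154
```

View pics/side7.png

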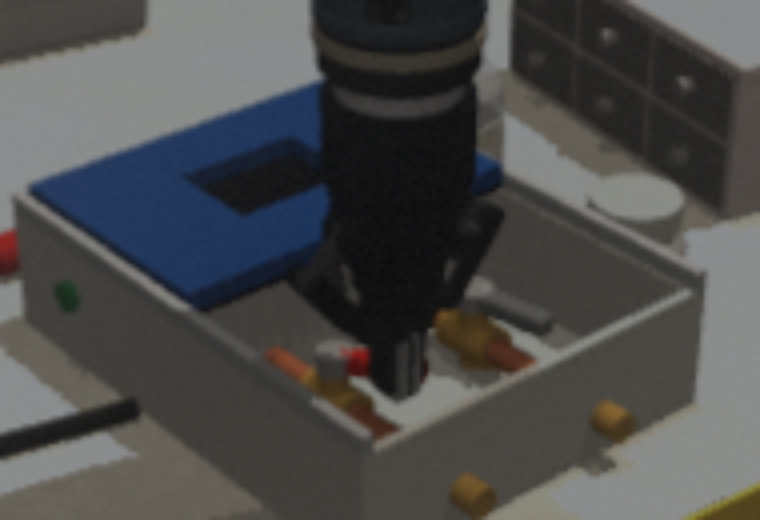

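View pics/w7.png

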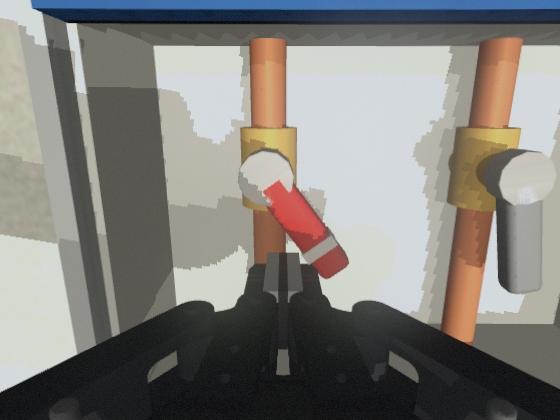

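The lever follows and is now at about 35° from open, with the contact sound. I continue round the arc.

```bash
python3 -m creep '[{"tx":0.02,"ty":0.03,"tz":0,"rx":0,"ry":0,"rz":0},{"tx":0.045,"ty":0.07,"tz":0,"rx":0,"ry":0,"rz":0},{"tx":0.075,"ty":0.1,"tz":0,"rx":0,"ry":0,"rz":0},{"tx":0.105,"ty":0.13,"tz":0,"rx":0,"ry":0,"rz":0},{"tx":0.14,"ty":0.15,"tz":0,"rx":0,"ry":0,"rz":0},{"tx":0.165,"ty":0.165,"tz":0,"rx":0,"ry":0,"rz":0},{"tx":0.165,"ty":0.165,"tz":0,"rx":0,"ry":0,"rz":0}]'; python3 w.py
python3 - <<'E'
from h import *
c=cams.read_camera("wrist");cv2.imwrite(f"pics/w8.png",c["img"][:,:,::-1])
E
```

```text
clock: 10.15
tcp_pos: [0.5633, 0.0098, 0.0501]
ee_rot: [0.639, 0.769, 0.0, 0.0]
force: [-1.0, -1.7, -1.2]
gripper_width: -0.0005
t 10.15 box xy -0.0268689907974521 -0.08197393202549355 z 0.05011187463949253 F [-1.  -1.7 -1.2] tooly ang 10.5241569311779 zt [ 0.001  0.    -1.   ] w -0.0005135659626429082
```

View pics/w8.png

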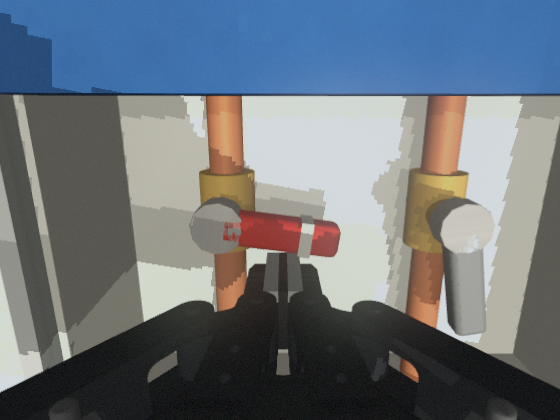

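Only a few degrees remain. I push +y in small steps until the stop, then check.

```bash
python3 -m creep '[{"tx":0.02,"ty":0.02,"tz":0,"rx":0,"ry":0,"rz":0},{"tx":0.04,"ty":0.03,"tz":0,"rx":0,"ry":0,"rz":0},{"tx":0.05,"ty":0.03,"tz":0,"rx":0,"ry":0,"rz":0},{"tx":0.05,"ty":0.03,"tz":0,"rx":0,"ry":0,"rz":0}]'; python3 w.py
```

```text
clock: 10.6
tcp_pos: [0.5657, 0.0148, 0.0502]
ee_rot: [0.64, 0.769, -0.001, 0.001]
force: [-1.3, -8.2, 0.1]
gripper_width: -0.0001
t 10.6 box xy -0.023657149274890318 -0.07743358088255285 z 0.05016314229187806 F [-1.3 -8.2  0.1] tooly ang 10.454241475462489 zt [ 0.001 -0.002 -1.   ] w -0.00012332643407521958
```

```bash
python3 -m creep '[{"tx":0.012,"ty":0,"tz":0,"rx":0,"ry":0,"rz":0},{"tx":0.018,"ty":0,"tz":0,"rx":0,"ry":0,"rz":0},{"tx":0.018,"ty":0,"tz":0,"rx":0,"ry":0,"rz":0}]'; python3 w.py
python3 - <<'E'
from h import *
c=cams.read_camera("wrist");cv2.imwrite(f"pics/w9.png",c["img"][:,:,::-1])
E
```

```text
clock: 10.9
tcp_pos: [0.5656, 0.0151, 0.0502]
ee_rot: [0.64, 0.768, -0.002, 0.002]
force: [-0.6, -17.1, -1.6]
gripper_width: -0.0002
t 10.9 box xy -0.023635729795604635 -0.07711895699702266 z 0.0502460678074797 F [ -0.6 -17.1  -1.6] tooly ang 10.380997466866942 zt [ 0.001 -0.006 -1.   ] w -0.00023016457786606957
```

View pics/w9.png

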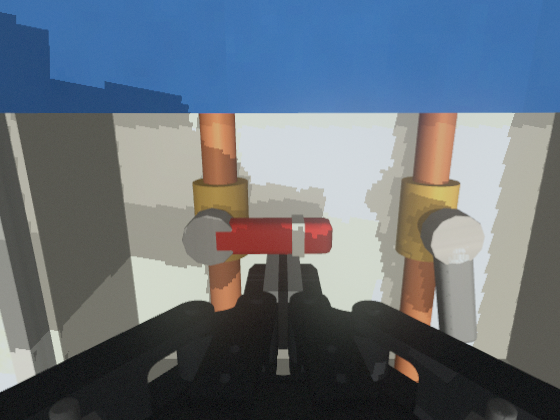

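The lever stands square across the pipe and holds at its stop: 17 N moved it only 0.3 mm. I withdraw backwards, rise and move clear to check.

```bash
python3 -m creep '[{"tx":-0.05,"ty":0,"tz":0,"rx":0,"ry":0,"rz":0},{"tx":-0.12,"ty":0,"tz":0,"rx":0,"ry":0,"rz":0},{"tx":-0.12,"ty":0,"tz":-0.2,"rx":0,"ry":0,"rz":0},{"tx":-0.12,"ty":0,"tz":-0.6,"rx":0,"ry":0,"rz":0},{"tx":-0.12,"ty":0,"tz":-1,"rx":0,"ry":0,"rz":0},{"tx":-0.12,"ty":0,"tz":-1,"rx":0,"ry":0,"rz":0}]'
python3 -m creep '[{"tx":0,"ty":-0.3,"tz":-0.2,"rx":0,"ry":0,"rz":0},{"tx":0,"ty":-0.6,"tz":-0.3,"rx":0,"ry":0,"rz":0},{"tx":0,"ty":-1,"tz":-0.3,"rx":0,"ry":0,"rz":0},{"tx":0,"ty":-1,"tz":-0.3,"rx":0,"ry":0,"rz":0}]'
python3 -m creep '[{"tx":0,"ty":-0.3,"tz":0,"rx":0,"ry":0,"rz":0},{"tx":0,"ty":-0.6,"tz":0,"rx":0,"ry":0,"rz":0},{"tx":0,"ty":-0.8,"tz":0,"rx":0,"ry":0,"rz":0},{"tx":0,"ty":-0.8,"tz":0,"rx":0,"ry":0,"rz":0},{"tx":0,"ty":-0.8,"tz":0,"rx":0,"ry":0,"rz":0}]'; python3 w.py
python3 - <<'E'
from w import *
P=np.array([-.0572,-.0621])
for n,(a,b,e,f) in {"top":(130,290,140,340),"side":(130,300,130,330)}.items():
    c=cams.read_camera(n);cv2.imwrite(f"pics/{n}10.png",cv2.resize(c["img"][a:b,e:f],None,fx=3.5,fy=3.5)[:,:,::-1])
    h=cv2.cvtColor(c["img"],cv2.COLOR_RGB2HSV);p=proj(c,[np.r_[O-.02*bx-.06*by,.05]])[0]
    m=((h[...,0]<6)|(h[...,0]>174))&(h[...,1]>180)&(h[...,2]>70)
    yy,xx=np.nonzero(m);k=np.hypot(xx-p[0],yy-p[1])<25
    q=cast(c,np.c_[xx,yy][k],.056)[:,:2]-O;q=np.c_[q@bx,q@by]
    if len(q)>5:
        l=cv2.fitLine((q*1000).astype(np.float32),cv2.DIST_L2,0,.01,.01).ravel();print(n,len(q),"lever angle",90+np.degrees(np.arctan(l[1]/l[0])),q.mean(0))
    b=(h[...,0]>100)&(h[...,0]<120)&(h[...,1]>120)&(h[...,2]>40); b[:, :150 if n=="top" else 170]=0; b[:150]=0; b[:,330:]=0
    r=rect(c,blob(b),.0915);d=np.array(r[:2])-O;print(n,"cover box y",d@by,"x",d@bx,r[2:])
E
```

```text
clock: 11.55
tcp_pos: [0.5712, 0.0039, 0.1768]
ee_rot: [0.639, 0.769, 0.004, 0.004]
force: [2.1, -1.0, -0.5]
gripper_width: 0.0001
clock: 11.95
tcp_pos: [0.4442, -0.0184, 0.2062]
ee_rot: [0.64, 0.769, -0.001, -0.001]
force: [-0.1, -0.4, 0.5]
gripper_width: 0.0001
clock: 12.45
tcp_pos: [0.356, -0.0356, 0.2065]
ee_rot: [0.64, 0.769, 0.001, 0.001]
force: [-0.2, -0.4, 0.4]
gripper_width: -0.0001
t 12.45 box xy -0.23902960593238923 -0.08901115146136417 z 0.20654582519893097 F [-0.2 -0.4  0.4] tooly ang 10.472952289177686 zt [ 0.002  0.    -1.   ] w -0.000127343171081871
top 55 lever angle 90.15917 [-0.02976024 -0.06121995]
top cover box y 0.0662454707818132 x -0.0007285522856738733 (222.85638427734375, 156.01808166503906, 10.303808212280273)
side 43 lever angle 94.79653 [-0.02638337 -0.05902543]
side cover box y 0.06289079268769235 x -0.0012649798963354803 (225.8172149658203, 166.41702270507812, 10.413033485412598)
```

View pics/top10.png

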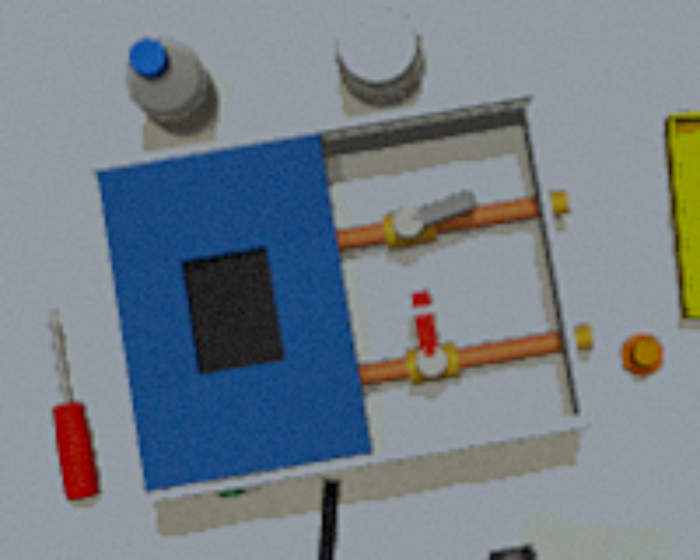

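View pics/side10.png

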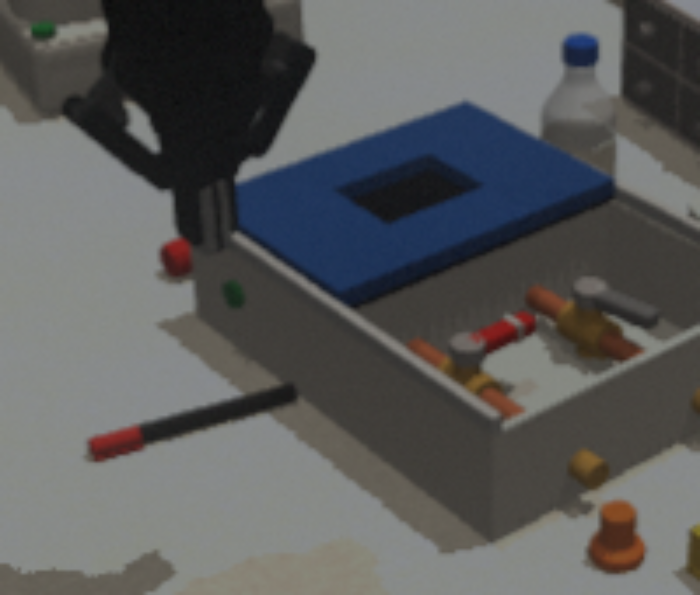

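Everything looks right, but the cover measures only 141 mm of travel, so it may not have started at 0. I check its absolute place against the box's ends.

```bash
python3 - <<'E'
from w import *
c=cams.read_camera("top")
def b(p,z): q=cast(c,[p],z)[0,:2]-O; return (q@bx*1000).round(1),(q@by*1000).round(1)
f=lambda x,y:(140+x/3.5,130+y/3.5)
print("well-end corners",b(f(530,97),.086),b(f(580,415),.075))
print("cover well edge",b(f(322,135),.0915),b(f(371,452),.0915),"deck edge",b(f(98,172),.0915),b(f(148,490),.0915))
print("deck end rail (start pic)",b((150+55/3.2,120+190/3.2),.086), "near rim end",b((150+110/3.2,120+490/3.2),.075))
E
```

```text
well-end corners (np.float64(111.5), np.float64(-161.0)) (np.float64(-112.0), np.float64(-157.4))
cover well edge (np.float64(108.3), np.float64(-14.1)) (np.float64(-113.0), np.float64(-12.0)) deck edge (np.float64(108.9), np.float64(142.7)) (np.float64(-112.8), np.float64(141.4))
deck end rail (start pic) (np.float64(109.9), np.float64(145.9)) near rim end (np.float64(-120.9), np.float64(140.9))
```

The box's own ends put the cover 3 mm inside the deck end, within a few mm. That is where full travel should leave it, so it started about 8 mm open. The recess wall also still sits exactly where the fingers met the 40 N stop, so I hand in.

```bash
python3 -c "
from rig import robot
print(robot.finish_job())"
```

```text
the job is handed in; nothing more can be done
None
```

The coolant valve is shut. I slid the blue cover to its end stop and left it open, then pushed the red handle round to its stop with the shut fingertips. I handed the job in at about 12.5 s.

- **Cover:** it reached a hard stop at 40 N. The final pictures show it about 3 mm inside the deck end, where full travel should leave it. The measured travel was only 141 mm, not 150. Checked against the box's ends, accurate to a few mm, it seems to have started about 8 mm open.
- **Red handle:** it held against its stop, with 17 N moving it only 0.3 mm. The top view measures it at 90.2°. The side view gave 94.8°, which I put down to its oblique angle.
- **Everything else:** the grey handle looks unmoved, still slightly off its pipe as it was found. The bottle, jar, chuck, marker, screwdriver and tray look as they did at the start; I did not re-measure any of these. The arm was clear of everything when I handed in.

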